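Put the hand winch in gear

TASK

The hand winch strapped to the board is out of gear, its pinion sitting tooth on tooth above the big gear. Turn the crank until the teeth find their gaps, press the crank's hub down until the pinion is fully home in the big gear (feel for it), then wind the crank about a quarter turn, either way, to see that the drum goes round with it, and let go. Leave the other things on the bench where they are.

Things in the scene. Friction and masses are not known exactly. Their poses are not given: they have to be found in the camera images.
- winch: Trailer hand winch, gear cover off, laid on its side (shafts upright), bolted to a square tube (top 78 mm above the bench, at x = 163 to 218) on a plywood board (x = -90 to 250, y = -180 to 180, 18 mm thick), all fixed to the bench. Origin: on the bench, z = 0, on the pinion shaft's axis; x axis towards the drum shaft, 80.5 mm away; z up. Upper side plate: top at 100 mm.
- big_gear (a point): Centre of the top face of the drum's big gear: lies flat, 36 teeth, 130 mm across the tips, 12 mm thick, top face 116 mm above the bench. The nut on its axis reaches 126 mm. It turns with the drum.
- shift (a joint): How far the upright pinion shaft (pinion, crank and hub are on it) is pushed down: 0 = pulled out, out of gear, as at the start; 0.017 m = fully home on its stop. It stays where left; some 3 N pushes it down, up to 20 N while bevelled tooth ends slide into gaps. Tooth on tooth it stops hard at about 0.005 to 0.007. The pinion has 10 teeth: a gap every 36 degrees; it starts on a tooth.
- crank: The crank: flat steel bar along its x axis from the hub to the grip, 6 mm thick, 22 to 25 mm wide, with the pinion below its hub. Bar top 155 mm above the bench out of gear, 138 mm home; free air beside and below it, 33 mm down to the gear (16 mm when home). Origin on the shaft's axis, 155 mm below the bar's top.
- hub (a point): The place to press: top centre of the 19 mm hexagon nut (11 mm tall, on a 26 mm washer) on the pinion shaft's axis, 168 mm above the bench out of gear, 151 mm home. The teeth find their gaps under a press here only when the crank is within some 4 degrees of one; where the gaps lie is not told, it must be felt.
- grip (a point): Top of the upright black grip at the crank's end: 28 mm across, 62 mm tall, does not spin; 125 mm from the shaft's axis, 220 mm above the bench out of gear, 203 mm home. The crank turns both ways without end, about 1 N here out of gear, some 2 N when the drum goes round with it, and stays where it is left.
- drum_bolt (a point): Top of the bolt head (16 mm) in the web of the big gear, 40 mm from the drum shaft's axis, 121.5 mm above the bench. It goes round with the drum; in gear the drum turns 10/36 of the crank's angle, the other way, out of gear it stays still.
- grease_tin: Low metal tin, 59 mm across, 36 mm tall, loose, on the board's left part.
- spanner: Open-ended spanner, 150 mm long, loose, lying on the right part of the board.
- gear_guard: The winch's black plastic gear cover, a shallow dish 154 mm across and 22 mm tall, loose on the bench to the left.
- oil_filter: White oil filter, 74 mm across, 89 mm tall, loose on the bench to the left.
- piston: Aluminium piston standing on its crown, 76 mm across, 62 mm tall, loose on the bench to the right.
- spray_can: Grey spray can, 65 mm across, 190 mm tall, loose on the bench to the right.
- screwdriver: Screwdriver, 220 mm long, loose on the bench to the right.

How it is judged:
By the outcome, as a careful person would: the job done as asked, in the order asked, and still so for the second after the job is handed in, with the robot touching nothing.
It also fails if it takes over 67 s, if anything falls off the work surface, if the arm or the gripper's body presses on something with over 40 N, if the wrist force passes 120 N, or if a joint passes its speed limit or range.

ROBOT

A 6-joint arm with a two-finger parallel gripper is mounted at the origin on the work surface. World frame = base frame: x ahead of the robot, y to its left, z up, the work surface at z = 0. Lengths are in m, angles in rad, forces in N, time in s.
With the tool pointing down it reaches from about 0.35 to 0.875 m from the base axis. Payload 15.5 kg.
Tool frame: the origin (TCP) lies midway between the tips of the shut fingers; the grasp point (between the pads) lies 19 mm behind it; z points along the fingers, y is the direction in which the jaws open and shut (so a half turn about z gives the same grasp; the last joint's range is limited). The gripper opens to 85 mm and grips with 20 to 120 N. Pads are 22 mm wide; open, the fingers measure 114 mm over their backs; the gripper's body (76 mm by 85 mm) begins 54 mm behind the grasp point. The pads swing forward as they close: fully open they stand 13 mm farther back than shut.
Start: joints at [1.073, 0.494, 1.345, -0, 1.302, -0.096], TCP at [0.244, 0.575, 0.231] pointing down, gripper open.
Joint ranges: [-2.91, 2.91], [-0.82, 2.16], [0.22, 2.67], [-1.22, 4.37], [0.12, 2.79], [-3.08, 3.08]. Speed limits (rad/s): [1.89, 1.89, 2.57, 3.01, 3.01, 3.01].

INTERFACE

Orientations are given as a rotation vector (axis times angle).
In Python, from station import robot, optics gives the robot as it stands.
- The arm moves only by the shell command python3 -m crank 'ROWS' [FORCE]. ROWS is JSON, a list of rows, each a list of 3 entries, a list of its own where there are three numbers: the turn, a rotation vector about the tool's x, y, z in degrees, then the shift along the tool's x, y, z in m, then the opening in per cent of the stroke, from 0 (shut) to 100 (fully open). In form: [[[wx, wy, wz], [x, y, z], claw], ...]. A call has 1 to 10 rows; each row shifts and turns the commanded pose from where the row before left it, along the tool's axes as they then stand; what a row does not reach is not made up. A row lasts 1/8 s, in which the tool goes at most 62.5 mm and 10.7 degrees, less where a joint would pass 70% of its speed; a pose out of reach is approached as far as the arm can. A call with a gripper value outside its range is refused whole. The fingers move at their own pace and stop on an object; FORCE is the grip in N (left out, the last holds). Time passes only in rows, so rows that do not move let the fingers close. It gives the time, the measured TCP pose, the force and the opening at its end, in the units of the state.
- robot.read_state(): the state, without advancing time (a new reading comes with each control period).
- optics.grab_frame(name): name is "scene" or "top" or "wrist"; returns a dict with "img" (384x512x3 uint8, blue, green, red), "z_map" (384x512 float32, m along the optical axis (not along the pixel's ray), 0 where there is no reading), "camera_matrix" (3x3 intrinsics, pixels), "eye" and "orientation" of the camera in the world; the wrist camera has in their place "hand_eye" (4x4, takes a point from camera to tool coordinates, whose origin is the TCP and whose axes are the flange's). Camera axes: x right, y down, z forward; pixel columns grow to the right and rows downward; lengths in m; the calibration is good to about 2 mm. A picture is of the moment at which its call begins: read the wrist's pose just before it.
- robot.finish_job(): hands the job in, once; it reports no verdict.
The state is a dict: "clock": time; "joints": joint angles; "joint_velocities": joint speeds; "effort": joint torques, N m; "tool_pos": TCP position; "eef_rot": TCP orientation; "ft_force": force on the tool from outside, world axes, zero at the start; "torque": the same for the moment, N m; "opening": finger opening in m.
Only numpy, scipy, OpenCV 4.12 (cv2) and the standard library are available. Lean on these libraries where they do the work, as an engineer would, in place of code of your own. Each camera call takes 0.05 s, during which the arm holds its last target.

## Working session

There is one attempt and no reset: what is moved stays moved. The work goes in short steps, Python scripts to look and compute and a shell command to move; the robot and the scene stay as the last step left them, time stands still between calls to the robot, and variables do not carry over. Pictures are saved under pics/ and viewed, and the job is handed in when it is done.

```bash
ls; mkdir -p pics
python3 - <<'E'
from station import robot, optics
import cv2,numpy as np
print(robot.read_state())
for n in ["scene","top"]:
    f=optics.grab_frame(n); cv2.imwrite(f"pics/{n}0.png",f["img"]); print(n,f["eye"],f["orientation"],f["camera_matrix"])
E
```

```text
pics
{'clock': 0.0, 'joints': array([ 1.07348365e+00,  4.94218248e-01,  1.34616289e+00, -6.05777133e-05,
        1.30252436e+00, -9.54919704e-02]), 'joint_velocities': array([ 0.00054481, -0.0012346 ,  0.00099025, -0.00051069, -0.00195525,
        0.00016926]), 'effort': array([-2.18755798e-03, -8.82153153e+01, -3.83858442e+01, -2.20656616e-04,
        1.00267582e-02, -1.03677399e-05]), 'tool_pos': array([0.24425867, 0.5748718 , 0.23066771]), 'eef_rot': array([-6.26850526e-01, -3.07808391e+00,  1.99887427e-03]), 'ft_force': array([-0.1614833 , -0.25382141, -0.60796829]), 'torque': array([-0.04894673, -0.02393578,  0.03114096]), 'opening': 0.08519689153327706}
scene [1.59010525 0.60533441 1.14929263] [-1.23645152 -2.17497921  1.06944489] [[473.3157076    0.         249.94954913]
 [  0.         473.3157076  196.34645899]
 [  0.           0.           1.        ]]
top [ 0.3836901  -0.0482066   1.43467486] [-2.18731843  2.13072283 -0.11984045] [[400.8421388    0.         253.29767725]
 [  0.         400.8421388  191.33112709]
 [  0.           0.           1.        ]]
```

View pics/scene0.png

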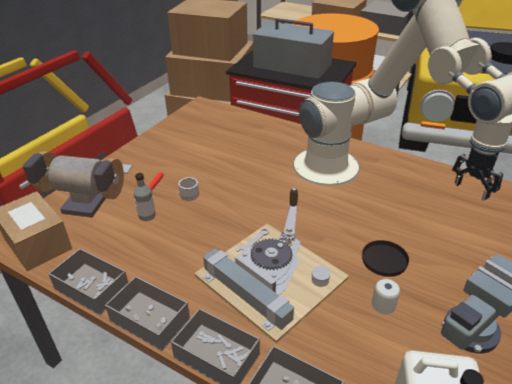

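View pics/top0.png

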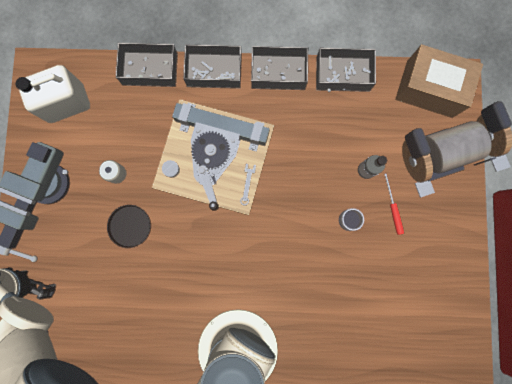

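The top view has robot x pointing up and y to the left. The big gear is at about (210,150), the grip at (213,206), and the hub lies between them at about (205,176). Next I'll zoom in and deproject these points.

```bash
cat > h.py <<'E'
from station import robot, optics
import cv2,numpy as np
from scipy.spatial.transform import Rotation as R
def cloud(f,st=None):
    z=f["z_map"];K=f["camera_matrix"];v,u=np.mgrid[:384,:512]
    P=np.stack([(u-K[0,2])/K[0,0]*z,(v-K[1,2])/K[1,1]*z,z],-1)
    if "eye" in f: W=P@R.from_rotvec(f["orientation"]).as_matrix().T+f["eye"]
    else:
        H=f["hand_eye"]; T=P@H[:3,:3].T+H[:3,3]
        W=T@R.from_rotvec(st["eef_rot"]).as_matrix().T+st["tool_pos"]
    W[z==0]=np.nan
    return W
def crop(f,name,u0,u1,v0,v1,s):
    cv2.imwrite("pics/"+name+".png",cv2.resize(f["img"][v0:v1,u0:u1],None,fx=s,fy=s,interpolation=cv2.INTER_CUBIC))
def zmean(W,lo,hi,box):
    m=(W[...,2]>lo)&(W[...,2]<hi)&(W[...,0]>box[0])&(W[...,0]<box[1])&(W[...,1]>box[2])&(W[...,1]<box[3])
    return W[m]
E
python3 - <<'E'
from h import *
f=optics.grab_frame("top");W=cloud(f)
crop(f,"t1",150,280,95,220,6)
for n,uv in dict(gear=(210,150),grip=(213,206),hub=(203,173),tube=(240,125),board=(180,195)).items(): print(n,W[uv[1],uv[0]].round(4))
g=zmean(W,.19,.24,(.3,.6,-.1,.3)); print("grip",len(g),g.mean(0),g.min(0),g.max(0))
h=zmean(W,.158,.175,(.3,.7,-.1,.3)); print("hub",len(h),h.mean(0),h.min(0),h.max(0))
g=zmean(W,.11,.121,(.3,.8,-.1,.3)); print("gear",len(g),(g.max(0)+g.min(0))/2,g.min(0),g.max(0))
E
```

```text
gear [0.6703 0.108  0.1285]
grip [0.4768 0.0807 0.2241]
hub [0.5865 0.1231 0.1651]
tube [0.7737 0.0134 0.0737]
board [0.5286 0.2213 0.0194]
grip 68 [0.47844466 0.08084368 0.21522846] [0.4663702  0.06871474 0.1908515 ] [0.49356426 0.09527197 0.22824962]
hub 116 [0.56561573 0.11676375 0.1621987 ] [0.46830522 0.07617212 0.15806019] [0.6066286  0.1407871  0.17421308]
gear 928 [0.66411597 0.10179768 0.11552122] [0.58604571 0.03030597 0.11004936] [0.74218623 0.17328939 0.12099308]
```

View pics/t1.png

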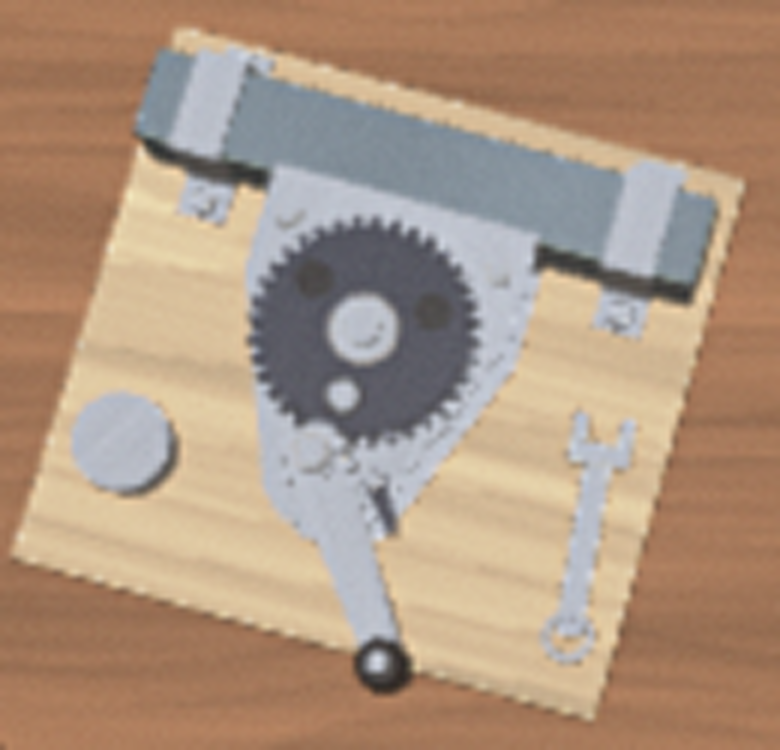

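In the crop, the hub nut is at (316,447), the gear nut at (364,328), the drum bolt at (342,395) and the grip at (381,660). I'll intersect those rays with the known heights.

```bash
cat >> h.py <<'E'
def ray(f,u,v,z):
    K=f["camera_matrix"];d=R.from_rotvec(f["orientation"]).as_matrix()@np.array([(u-K[0,2])/K[0,0],(v-K[1,2])/K[1,1],1])
    return f["eye"]+d*(z-f["eye"][2])/d[2]
E
python3 - <<'E'
from h import *
f=optics.grab_frame("top")
p={}
for n,(a,b,z) in dict(hub=(316,447,.168),gear=(364,328,.126),bolt=(342,395,.1215),grip=(381,662,.22)).items():
    p[n]=ray(f,150+(a+.5)/6-.5,95+(b+.5)/6-.5,z); print(n,p[n].round(4))
for a,b in (("hub","gear"),("hub","grip"),("gear","bolt")):
    d=(p[b]-p[a])[:2]; print(a,b,np.hypot(*d),np.degrees(np.arctan2(d[1],d[0])))
f=optics.grab_frame("scene");crop(f,"s1",190,360,180,330,4.7)
s=robot.read_state();print(R.from_rotvec(s["eef_rot"]).as_matrix().round(3))
E
```

```text
hub [0.5987 0.1257 0.168 ]
gear [0.6734 0.1075 0.126 ]
bolt [0.6362 0.1188 0.1215]
grip [0.4804 0.081  0.22  ]
hub gear 0.07683987634750704 -13.636724605299724
hub grip 0.12641729967562956 -159.3316619746328
gear bolt 0.038858864582258866 163.13682232995794
[[-0.92   0.391 -0.   ]
 [ 0.391  0.92  -0.001]
 [ 0.    -0.001 -1.   ]]
```

View pics/s1.png

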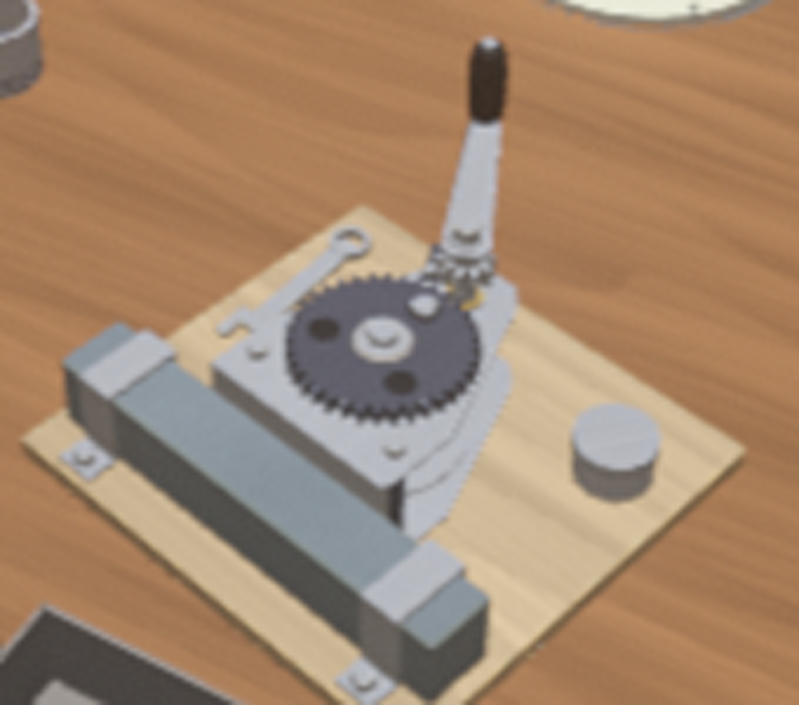

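```bash
python3 - <<'E'
from h import *
f=optics.grab_frame("wrist"); print(f["hand_eye"].round(3), f["camera_matrix"])
E
python3 -m crank '[[[0,0,0],[-0.04,-0.036,-0.02],70],[[0,0,0],[-0.046,-0.036,-0.02],70],[[0,0,0],[-0.046,-0.036,-0.02],70],[[0,0,0],[-0.046,-0.036,-0.02],70],[[0,0,0],[-0.046,-0.036,0],70],[[0,0,0],[-0.046,-0.036,0],70],[[0,0,0],[-0.046,-0.036,0],70],[[0,0,0],[-0.046,-0.036,0],70],[[0,0,0],[-0.046,-0.036,0],70]]' 20
```

```text
[[ 0.001 -0.951 -0.309  0.08 ]
 [ 1.     0.001 -0.001  0.   ]
 [ 0.001 -0.309  0.951 -0.142]
 [ 0.     0.     0.     1.   ]] [[285.43449635   0.         255.20335772]
 [  0.         285.43449635 194.80553627]
 [  0.           0.           1.        ]]
clock: 1.42
tool_pos: [0.4939, 0.1156, 0.3115]
eef_rot: [0.627, 3.078, 0.0]
ft_force: [0.7, 0.2, -0.2]
opening: 0.06
```

```bash
python3 -m crank '[[[0,0,-9],[0,0,0],70],[[0,0,-9],[0,0,0],70],[[0,0,-9],[0,0,0],70],[[0,0,-9],[0,0,0],70],[[0,0,-8],[0,0,0],70],[[0,0,0],[0,0,0],70]]'
python3 - <<'E'
from h import *
s=robot.read_state();print(s["joints"].round(3))
f=optics.grab_frame("wrist");W=cloud(f,s); cv2.imwrite("pics/w1.png",cv2.resize(f["img"],(800,600)))
np.savez("w1.npz",W=W,z=f["z_map"])
R0=R.from_rotvec(s["eef_rot"]).as_matrix();print(R0.round(3))
g=zmean(W,.214,.226,(.4,.56,0,.2)); print("grip",len(g),(g.min(0)+g.max(0))/2,g.mean(0))
h=zmean(W,.163,.174,(.56,.64,.08,.17)); print("hub",len(h),(h.min(0)+h.max(0))/2,h.mean(0),h.max(0)-h.min(0))
n=zmean(W,.122,.13,(.62,.72,.05,.16)); print("nut",len(n),(n.min(0)+n.max(0))/2,n.mean(0))
E
```

```text
clock: 2.17
tool_pos: [0.4932, 0.1175, 0.3113]
eef_rot: [0.571, -3.089, 0.0]
ft_force: [0.2, -0.1, 0.3]
opening: 0.0599
[ 0.116  0.251  1.509 -0.     1.381 -1.82 ]
[[-0.934 -0.357 -0.   ]
 [-0.357  0.934 -0.   ]
 [ 0.    -0.    -1.   ]]
grip 593 [0.47806341 0.08284793 0.21935813] [0.47732055 0.08288433 0.21868508]
hub 233 [0.59384562 0.12844074 0.16609346] [0.59311149 0.1282034  0.16705987] [0.0199266  0.02082201 0.00601432]
nut 157 [0.65633017 0.11348001 0.12459638] [0.66946501 0.11013237 0.1251122 ]
```

View pics/w1.png

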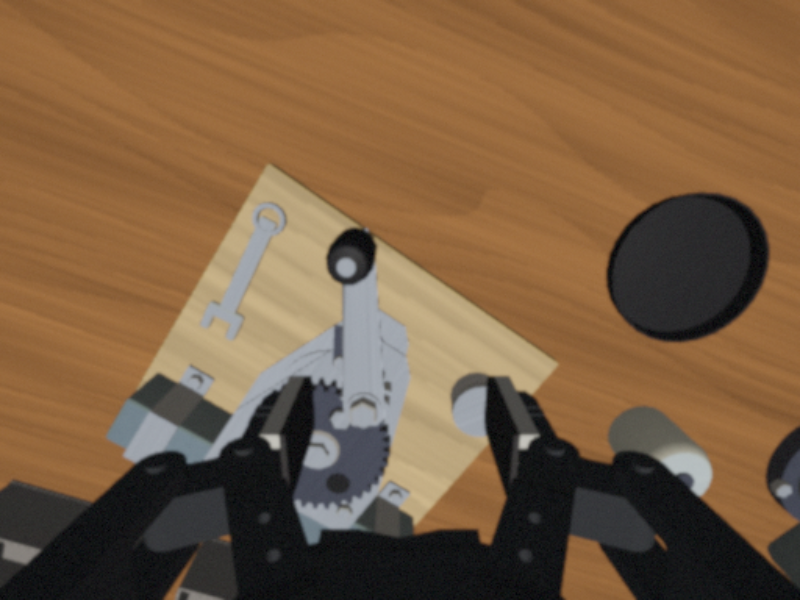

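In the wrist view the grip is at (350,255) and the hub at (362,408). They measure 125 mm apart, and the tool's x axis already runs along the crank. Next: go to the grip and take hold.

```bash
python3 -m crank '[[[0,0,0],[0.026,-0.028,0.03],70],[[0,0,0],[0,0,0.05],70],[[0,0,0],[0,0,0.049],70],[[0,0,0],[0,0,0],20],[[0,0,0],[0,0,0],20],[[0,0,0],[0,0,0],20]]' 20
```

```text
clock: 2.98
tool_pos: [0.4797, 0.0821, 0.1837]
eef_rot: [-0.571, 3.087, -0.0]
ft_force: [0.2, 0.4, -5.7]
opening: 0.0269
```

```bash
python3 -m crank '[[[0,0,6],[-0.0007,0.0131,0],20],[[0,0,6],[-0.0007,0.0131,0],20],[[0,0,6],[-0.0007,0.0131,0],20],[[0,0,0],[0,0,0],20],[[0,0,0],[0,0,0],20]]'
python3 - <<'E'
from h import *
s=robot.read_state();print(s["ft_force"],s["torque"]);X=R.from_rotvec(s["eef_rot"]).as_matrix()[:,0];print(np.degrees(np.arctan2(X[1],X[0])));d=s["tool_pos"][:2]-[.596,.1272];print(np.hypot(*d),np.degrees(np.arctan2(d[1],d[0])))
E
```

```text
clock: 3.6
tool_pos: [0.4711, 0.1202, 0.183]
eef_rot: [-0.085, 3.139, 0.0]
ft_force: [-3.5, -0.2, 3.0]
opening: 0.0272
[-3.45474515 -0.15238652  2.96777807] [-0.03549777  0.46401774 -0.09450984]
-176.8811883901133
0.12505083756016355 -176.77983078052287
```

```bash
python3 -m crank '[[[0,0,0],[0,0,0],70],[[0,0,0],[0,0,0],70],[[0,0,0],[0,0,-0.05],70],[[0,0,0],[-0.03,0,-0.02],0],[[0,0,0],[-0.05,0,0],0],[[0,0,0],[-0.045,0,0.02],0],[[0,0,0],[0,0,0.04],0],[[0,0,0],[0,0,0.01],0],[[0,0,0],[0,0,0],0]]'
```

```text
clock: 4.72
tool_pos: [0.5954, 0.1268, 0.1825]
eef_rot: [0.082, -3.14, 0.0]
ft_force: [1.0, -0.2, 0.3]
opening: 0.0002
```

Run:
```python
from h import *
f=optics.grab_frame("scene");crop(f,"s2",190,360,150,330,3.3)
```

```text
(no output)
```

View pics/s2.png

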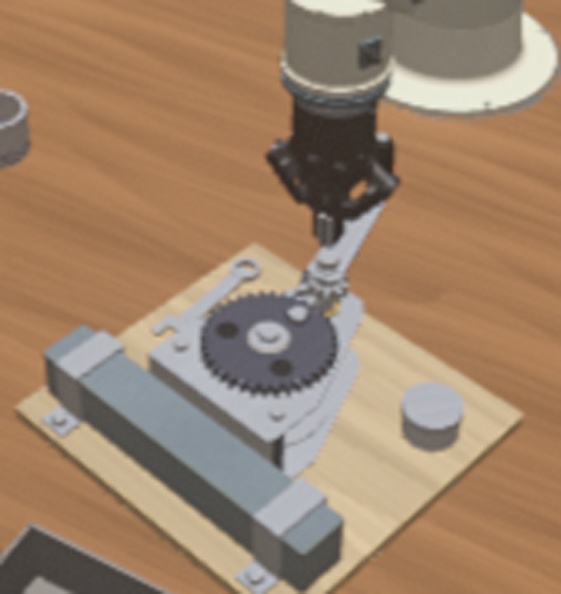

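The closed fingers stand right above the hub nut at about (326,240). Pressing in small steps.

```bash
python3 -m crank '[[[0,0,0],[0,0,0.008],0],[[0,0,0],[0,0,0.005],0],[[0,0,0],[0,0,0.004],0],[[0,0,0],[0,0,0.003],0],[[0,0,0],[0,0,0.002],0],[[0,0,0],[0,0,0],0]]'
```

```text
clock: 5.52
tool_pos: [0.5959, 0.127, 0.1614]
eef_rot: [-0.082, 3.139, 0.0]
ft_force: [-5.7, 0.7, 17.8]
opening: -0.0001
```

```bash
python3 -m crank '[[[0,0,0],[0,0,0.0007],0],[[0,0,0],[0,0,0],0]]'
```

```text
clock: 5.78
tool_pos: [0.5961, 0.1269, 0.1602]
eef_rot: [-0.082, 3.139, 0.0]
ft_force: [0.4, 0.6, 2.9]
opening: 0.0001
```

```bash
python3 -m crank '[[[0,0,0],[0,0,0.001],0],[[0,0,0],[0,0,0.001],0],[[0,0,0],[0,0,0],0]]'
```

```text
clock: 6.15
tool_pos: [0.5961, 0.127, 0.1578]
eef_rot: [-0.082, 3.14, 0.0]
ft_force: [-0.7, 0.4, 3.7]
opening: -0.0
```

The hub went through: it's 10 mm down with only about 3.7 N of sliding force. Continuing to the stop.

```bash
python3 -m crank '[[[0,0,0],[0,0,0.002],0],[[0,0,0],[0,0,0.002],0],[[0,0,0],[0,0,0.0015],0],[[0,0,0],[0,0,0.001],0],[[0,0,0],[0,0,0],0]]'
```

```text
clock: 6.78
tool_pos: [0.5961, 0.1269, 0.1512]
eef_rot: [-0.082, 3.14, 0.0]
ft_force: [2.6, 0.2, 3.8]
opening: -0.0
```

```bash
python3 -m crank '[[[0,0,0],[0,0,0.0007],0],[[0,0,0],[0,0,0.0005],0],[[0,0,0],[0,0,0],0]]'
```

```text
clock: 7.15
tool_pos: [0.5962, 0.127, 0.1508]
eef_rot: [-0.082, 3.139, 0.0]
ft_force: [-3.1, -0.2, 16.6]
opening: 0.0002
```

```bash
python3 -m crank '[[[0,0,0],[0,0,0.0007],0],[[0,0,0],[0,0,0],0]]'
python3 -m crank '[[[0,0,0],[0,0,-0.03],0],[[0,0,0],[0,0,-0.05],0],[[0,0,0],[0.04,0,0],70],[[0,0,0],[0.045,0,0],70],[[0,0,0],[0.04,0,0],70],[[0,0,0],[0,0,0],70]]'
python3 - <<'E'
from h import *
s=robot.read_state();f=optics.grab_frame("wrist");W=cloud(f,s); cv2.imwrite("pics/w2.png",cv2.resize(f["img"],(800,600)))
g=zmean(W,.195,.21,(.4,.56,0.05,.2)); print("grip",len(g),(g.min(0)+g.max(0))/2,g.max(0))
f=optics.grab_frame("top");crop(f,"t2",150,280,95,220,6)
E
```

```text
clock: 7.4
tool_pos: [0.5963, 0.127, 0.1507]
eef_rot: [-0.082, 3.138, 0.0]
ft_force: [-5.1, -0.6, 24.0]
opening: -0.0001
clock: 8.15
tool_pos: [0.468, 0.1203, 0.2291]
eef_rot: [0.082, -3.139, 0.0]
ft_force: [1.2, -0.0, -0.3]
opening: 0.0601
grip 983 [0.4694468  0.12048667 0.20113887] [0.4813402  0.13233748 0.20717555]
```

View pics/w2.png

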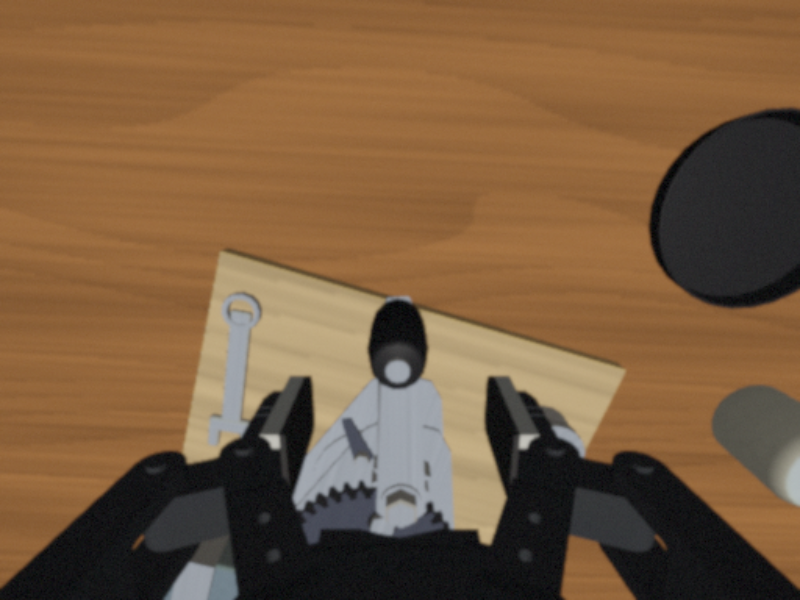

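The hub is at a hard stop at 0.1507 m, which matches home at 0.151 m. The grip at (397,370) is centred between the fingers, with its top about 0.203 m. Grip it and wind.

```bash
python3 -m crank '[[[0,0,0],[-0.002,0,0.03],70],[[0,0,0],[0,0,0.03],70],[[0,0,0],[0,0,0],20],[[0,0,0],[0,0,0],20],[[0,0,0],[0,0,0],20]]' 20
python3 -m crank '[[[0,0,3],[-0.0002,0.0065,0],20],[[0,0,6],[-0.0007,0.0131,0],20],[[0,0,6],[-0.0007,0.0131,0],20],[[0,0,6],[-0.0007,0.0131,0],20],[[0,0,0],[0,0,0],20]]'
python3 - <<'E'
from h import *
s=robot.read_state();print(s["ft_force"],s["joints"]);X=R.from_rotvec(s["eef_rot"]).as_matrix()[:,0];print(np.degrees(np.arctan2(X[1],X[0])));d=s["tool_pos"][:2]-[.596,.1272];print(np.hypot(*d),np.degrees(np.arctan2(d[1],d[0])))
E
```

```text
clock: 8.88
tool_pos: [0.4737, 0.1205, 0.1699]
eef_rot: [-0.082, 3.139, 0.0]
ft_force: [2.6, -0.7, -7.2]
opening: 0.0271
clock: 9.5
tool_pos: [0.4794, 0.1661, 0.1698]
eef_rot: [0.49, 3.102, 0.0]
ft_force: [1.3, -2.5, -0.6]
opening: 0.0272
[ 1.34946169 -2.53924985 -0.56212088] [ 2.15891320e-01  4.05804769e-01  1.70908749e+00 -2.08869056e-04
  1.02552336e+00 -1.04150462e+00]
162.04966755359777
0.12291863222369734 161.55480931068124
```

```bash
python3 -m crank '[[[0,0,6],[-0.0007,0.0129,0],20],[[0,0,6],[-0.0007,0.0129,0],20],[[0,0,6],[-0.0007,0.0129,0],20],[[0,0,6],[-0.0007,0.0129,0],20],[[0,0,6],[-0.0007,0.0129,0],20],[[0,0,6],[-0.0007,0.0129,0],20],[[0,0,0],[0,0,0],20]]'
python3 -m crank '[[[0,0,6],[-0.0007,0.0129,0],20],[[0,0,6],[-0.0007,0.0129,0],20],[[0,0,6],[-0.0007,0.0129,0],20],[[0,0,6],[-0.0007,0.0129,0],20],[[0,0,6],[-0.0007,0.0129,0],20],[[0,0,6],[-0.0007,0.0129,0],20],[[0,0,0],[0,0,0],20],[[0,0,0],[0,0,0],20]]'
python3 - <<'E'
from h import *
s=robot.read_state();print(s["ft_force"],s["joints"]);X=R.from_rotvec(s["eef_rot"]).as_matrix()[:,0];print(np.degrees(np.arctan2(X[1],X[0])));d=s["tool_pos"][:2]-[.596,.1272];print(np.hypot(*d),np.degrees(np.arctan2(d[1],d[0])))
f=optics.grab_frame("top");crop(f,"t3",150,280,95,220,6)
E
```

```text
clock: 10.38
tool_pos: [0.5241, 0.2274, 0.1697]
eef_rot: [1.423, 2.801, 0.001]
ft_force: [-3.8, 0.4, 5.4]
opening: 0.027
clock: 11.38
tool_pos: [0.5963, 0.2505, 0.1697]
eef_rot: [2.217, 2.226, 0.001]
ft_force: [-1.2, 3.2, 4.2]
opening: 0.0264
[-1.18213739  3.19078427  4.21006902] [3.05419618e-01 5.83142908e-01 1.36027327e+00 1.66897907e-04
 1.19730703e+00 3.01156938e-01]
90.24075752011142
0.12334387076255662 89.87139225148796
```

View pics/t3.png

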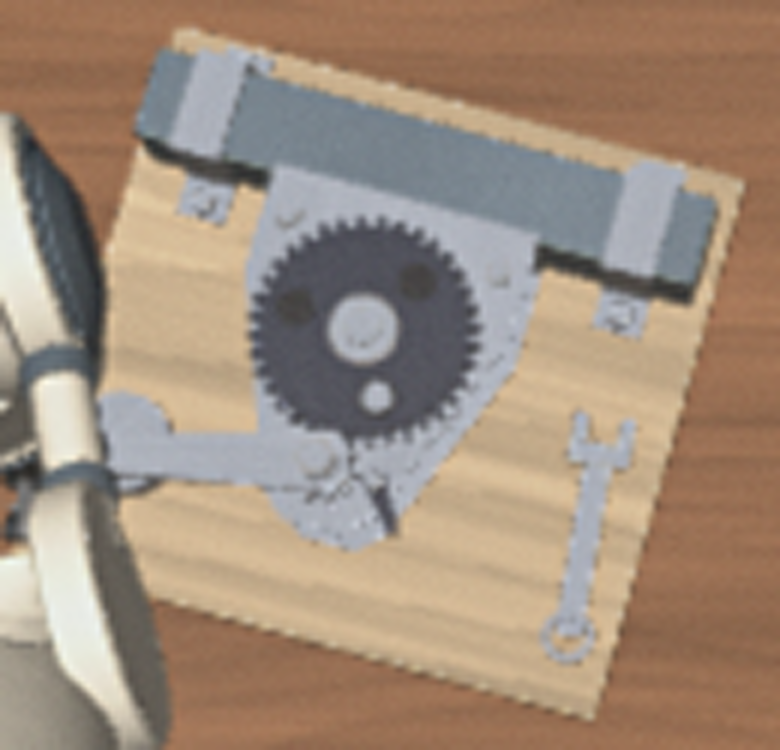

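The crank now points left after about 92 degrees of winding. The drum bolt went from (342,395) to (377,397), roughly 26–29° the other way, so the drum follows. Letting go and withdrawing.

```bash
python3 -m crank '[[[0,0,0],[0,0,0],70],[[0,0,0],[0,0,0],70],[[0,0,0],[0,0,-0.03],70],[[0,0,0],[0,0,-0.05],70],[[0,0,0],[0,0,-0.05],70],[[0,0,0],[0.05,0,0],70],[[0,0,0],[0.05,0,0],70],[[0,0,0],[0,0,0],70]]'
python3 - <<'E'
from h import *
s=robot.read_state();f=optics.grab_frame("wrist");W=cloud(f,s); cv2.imwrite("pics/w4.png",cv2.resize(f["img"],(800,600)))
g=zmean(W,.185,.225,(.5,.7,0.2,.3)); print("grip",len(g),g.mean(0),g.max(0), np.percentile(g[:,2],95) if len(g) else 0)
h=zmean(W,.143,.18,(.575,.615,.107,.147)); print("hub",len(h),np.percentile(h[:,2],[10,50,90]) if len(h) else 0)
b=zmean(W,.128,.16,(.585,.605,.15,.22)); print("bar",len(b),np.percentile(b[:,2],[10,50,90]) if len(b) else 0)
f=optics.grab_frame("top");cv2.imwrite("pics/t4.png",f["img"])
W=cloud(f);h=zmean(W,.143,.18,(.585,.607,.115,.137));print("tophub",np.percentile(h[:,2],[10,50,90]))
E
```

```text
clock: 12.42
tool_pos: [0.5958, 0.3537, 0.2985]
eef_rot: [-2.217, -2.225, 0.0]
ft_force: [-0.2, -0.0, -0.9]
opening: 0.0597
grip 618 [0.59565969 0.25897892 0.19787294] [0.60864006 0.26796608 0.20744195] 0.2059518653195396
hub 48 [0.14354959 0.14569709 0.14894709]
bar 442 [0.13712094 0.13795427 0.13879133]
tophub [0.1471757  0.15152904 0.15562529]
```

View pics/w4.png

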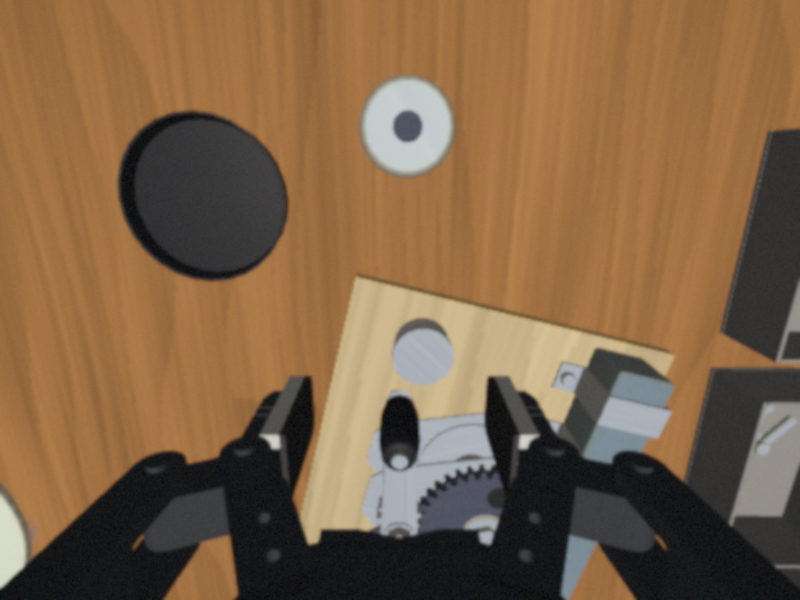

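View pics/t4.png

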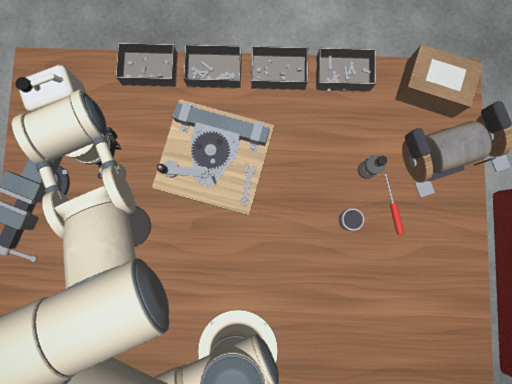

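The bar top reads 0.138 m, which is home, and the gripper is clear. The tin, guard, filter, spanner, piston, can and screwdriver are where they were. Handing in.

```bash
python3 -c "
from station import robot
print(robot.finish_job())"
```

```text
the job is handed in; nothing more can be done
None
```

The winch is in gear, and the drum goes round with the crank. I handed the job in at about 12.5 s on the robot's clock.

- **Finding the gap:** I turned the crank 18° by its grip and pressed the hub with shut fingers. It resisted with about 18 N, then slid in with about 4 N.
- **Pressing home:** The hub met a hard stop at 0.151 m with 24 N on it, which matches the height given for fully home.
- **Winding:** I wound the crank about 92° clockwise seen from above, let go and moved clear.

**Last checks:**
- **Still home:** The crank bar's top measured 0.138 m after I let go, the height given for home. The hub's top read 0.152 m from the top camera. The wrist camera read it about 5 mm lower, but it had only a partial view of the nut.
- **Drum:** The drum bolt had turned about 29° the other way by picture, against 25.7° expected. I put the difference down to the coarse pixel measurement.
- **Other things:** They looked unmoved in the last pictures, and the force reading was near zero with the gripper clear.

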